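# Free the gauge block from under a tote and case it

## Robot

A 6-joint arm with a two-finger parallel gripper is mounted at the origin on the work surface. World frame = base frame: x ahead of the robot, y to its left, z up, the work surface at z = 0. Lengths are in m, angles in rad, forces in N, time in s.
With the tool pointing down it reaches from about 0.375 to 0.9 m from the base axis. Payload 3.1 kg.
Tool frame: the origin (TCP) lies midway between the tips of the shut fingers; the grasp point (between the pads) lies 19 mm behind it; z points along the fingers, y is the line along which they close (so a half turn about z gives the same grasp; the last joint's range is limited). The gripper opens to 85 mm and grips with 20 to 120 N. Pads are 22 mm wide; open, the fingers measure 114 mm over their backs; the gripper's body (76 mm by 85 mm) begins 54 mm behind the grasp point. The pads swing forward as they close: fully open they stand 13 mm farther back than shut.
Start: joints at [1.042, 0.527, 1.433, -0, 1.181, -0.178], TCP at [0.215, 0.587, 0.231] pointing down, gripper open.
Joint ranges: [-3.08, 3.08], [-0.75, 2.2], [0.22, 2.44], [-1.43, 4.57], [0, 2.65], [-2.85, 2.85]. Speed limits (rad/s): [2.79, 2.79, 3.14, 3.14, 3.14, 3.14].

## Interface

Orientations are given as a rotation vector (axis times angle).
In Python, from bench import arm, imaging, order, spot_in, silhouettes, mark_of gives the robot as it stands.
- The arm moves only by the shell command python3 -m jog 'ROWS'. ROWS is JSON, one flat list of numbers, 7 for each row, row after row: the closure in counts, from 0 (fully open) to 255 (shut), then the shift along the tool's x, y, z in m, then the turn, a rotation vector about the tool's x, y, z in units of 6 degrees (1.0 is 6 degrees). In form: [jaw, tx, ty, tz, rx, ry, rz, jaw, tx, ty, tz, rx, ry, rz, ...]. A call has 1 to 5 rows; each row is the pose to reach, as a shift and turn from the pose commanded when the call began, along the tool's axes at that moment; what a row does not reach only later rows make up. A row lasts 1/8 s, in which the tool goes at most 62.5 mm and 10.7 degrees, less where a joint would pass 70% of its speed; a pose out of reach is approached as far as the arm can. A call with a gripper value outside its range is refused whole. The fingers move at their own pace and stop on an object; the grip force is fixed at half the most. Time passes only in rows, so rows that repeat a pose let the fingers close. It gives the time, the measured TCP pose, the force, the opening and the grip force at its end, in the units of the state.
- arm.observe(): the state, without advancing time (a new reading comes with each control period).
- imaging.get_image(name): name is "scene" or "top" or "wrist"; returns a dict with "color" (420x560x3 uint8, red, green, blue), "fx", "fy", "cx", "cy" (pixels), "cam_to_world" (4x4, takes a point from camera to world coordinates); the wrist camera has in their place "mount" (4x4, takes a point from camera to tool coordinates, whose origin is the TCP and whose axes are the flange's). Camera axes: x right, y up, looking along -z (the intrinsics and any distortion apply to the point x, -y, -z); pixel columns grow to the right and rows downward; lengths in m; the calibration is good to about 2 mm. A picture is of the moment at which its call begins: read the wrist's pose just before it. There is no depth.
- order.hand_in(): hands the job in; it is judged then, once.
Trained networks look in the newest picture that a camera, given by its name, has taken for a name from the list of things; names that differ only in an ending like _2 or _b are one class to them, and where a whole thing is asked for, a point or a joint stands for the part that bears it (a point fixed in the world has none). Each returns a list of dicts, best first, with "confidence" (0 to 1); they miss things now and then, are a little off and sometimes report something else, mostly with a low value. They report only what shows in the picture. A call takes as long as a camera call. They do not tell look-alikes from the thing itself.
- spot_in(camera, label): "point" ([column, row] as shares, 0 to 1, of the picture: columns of its width, rows of its height, amid what is visible of it).
- silhouettes(camera, label): "mask" (420x560 bool, what is visible of it) and "point" ([column, row] as shares, 0 to 1, of the picture: columns of its width, rows of its height, amid what is visible of it).
- mark_of(camera, label): "point" ([column, row] as shares, 0 to 1, of the picture: columns of its width, rows of its height: a listed point, or the origin of a listed thing).
The state is a dict: "time": time; "qpos": joint angles; "dq": joint speeds; "effort": joint torques, N m; "position": TCP position; "eef_rot": TCP orientation; "force": force on the tool from outside, world axes, zero at the start; "torque": the same for the moment, N m; "opening": finger opening in m; "gripper_force": force on a finger pad.
Only numpy, scipy, OpenCV 4.12 (cv2) and the standard library are available. Lean on these libraries where they do the work, as an engineer would, in place of code of your own. Each camera call takes 0.05 s, during which the arm holds its last target. There are 200 camera calls.

## Task

Somebody has set a loaded tote down on one end of the steel gauge block. Draw the block straight out from under the tote without dragging or knocking the tote, set the block gently down flat in the slot of its open case, and swing the lid fully shut. Leave the other things on the desk where they are.

Things in the scene. Friction and masses are not known exactly. Their poses are not given: they have to be found in the camera images.
- block_mid (a point): Centre of the loose bright-steel gauge block, a plain flat bar 100 mm long (its x), 35 mm wide (its y) and 9 mm thick (z, up), 0.25 kg, lying flat on the desk. At the start its +x end lies under the tote's front and about 40 mm (34 to 46) of its -x end sticks out from the tote's foot. Its faces are smooth and slide easily under the tote, with less grip than the tote has on the desk.
- tote: Blue open plastic tote loaded with parts, about 1.5 kg, heavier at the back, free to slide. Foot 230 mm deep (its x) by 190 mm wide (y), 210 mm high (z); the walls flare to a rim 322 by 282 mm that overhangs the foot 46 mm all round. Origin at the centre of its underside; the front of its foot, at x = -115 mm, crosses the block within 0.09 rad of square and 30 mm of the front's middle.
- tote_back (a point): Middle of the rear lower edge of the tote's foot, on the desk; axes as the tote's. The block under its front makes the tote lean back about 0.05 rad on this edge; when the block leaves, the front drops some 12 mm to the desk and the tote stands level.
- case: The gauge block's open hinged case, a flat black plastic box fixed to the desk, 126 mm (its x) by 166 mm (its y), rim 27 mm above the desk, walls 5 mm. Origin at the centre of its underside, z up, hinge along the +x side. Inside is a blue foam insert, its top 24 mm above the desk, with a slot for the block. A block left on top of the foam stands above the rim and blocks the lid.
- case_slot (a point): Centre of the slot's bottom, 5 mm above the desk; axes as the case's. The slot is 118 mm along y by 51 mm along x and 19 mm deep, and takes the block lying flat, length along y, either way round. An equally deep pocket for the fingers crosses it: 80 mm along y by 100 mm along x, centred on the same point.
- lid (a joint): Angle of the case's lid, rad: 0 shut, 1.57 upright, 2.3 the stop, leaning back open. A stiff hinge: the lid stays where it is left and must be swung all the way (1 to 3 N at its free edge). Turning it shut takes the free edge up and over towards the case's -x side.
- lid_edge (a point): Middle of the lid's free edge, half-way through its thickness. The lid is a flat panel 126 mm from hinge to free edge, 166 mm along the hinge, 8 mm thick.
- lid_hinge (a point): Middle of the hinge line, on the case's +x side, 27.5 mm above the desk, at the lid's inner face. Its axes turn with the lid: -x runs along the lid's inner face to the free edge, z out of its outer face (up when shut), y along the hinge.
- tape_mid (a point): Bystander: black and red tape measure lying on its side, 72 x 66 x 38 mm; its centre.
- coupling_mid (a point): Bystander: black pipe coupling standing on end, 90 mm across, 140 mm over its bolted ears, 68 mm high; its centre.
- caliper_mid (a point): Bystander: digital caliper lying flat, 215 mm long, 62 mm over the jaws, up to 15 mm high; middle of its beam.
- phone_mid (a point): Bystander: black telephone lying flat, 146 x 72 x 9 mm; its centre.
- rule_mid (a point): Bystander: steel rule lying flat, 310 x 30 x 2 mm; its centre.
- pen: Bystander: blue and white pen lying on the desk, 150 mm long, 11 mm thick; its middle.
Not all that is in view belongs to the job. What is shaped like the part that bears block_mid but yellow is not meant.

How it is judged:
By the outcome, as a careful person would: the job done as asked, in the order asked, and still so for the second after the job is handed in, with the robot touching nothing.
It also fails if it takes over 62 s, if anything falls off the work surface, if the arm or the gripper's body presses on something with over 40 N, if the wrist force passes 120 N, or if a joint passes its speed limit or range.

## Working session

There is one attempt and no reset: what is moved stays moved. The work goes in short steps, Python scripts to look and compute and a shell command to move; the robot and the scene stay as the last step left them, time stands still between calls to the robot, and variables do not carry over. Pictures are saved under pics/ and viewed, at most 10 in all, crops included, and the job is handed in when it is done.

```bash
mkdir -p pics; ls; cat > h.py <<'E'
import numpy as np, cv2
from scipy.spatial.transform import Rotation as R
from bench import arm, imaging, order, spot_in, silhouettes, mark_of
def cam(name):
    s=arm.observe(); im=imaging.get_image(name)
    if name=='wrist':
        T=np.eye(4); T[:3,:3]=R.from_rotvec(s['eef_rot']).as_matrix(); T[:3,3]=s['position']
        im['cam_to_world']=T@np.array(im['mount'])
    im['cam_to_world']=np.array(im['cam_to_world'])
    return im
def save(im,n,box=None,scale=1):
    c=im['color']
    if box: c=c[box[1]:box[3],box[0]:box[2]]
    cv2.imwrite('pics/'+n,cv2.resize(c[:,:,::-1],None,fx=scale,fy=scale,interpolation=cv2.INTER_CUBIC))
def onplane(im,px,z):
    px=np.atleast_2d(px).astype(float)
    d=np.c_[(px[:,0]-im['cx'])/im['fx'],-(px[:,1]-im['cy'])/im['fy'],-np.ones(len(px))]
    C=im['cam_to_world']; w=d@C[:3,:3].T; t=(z-C[2,3])/w[:,2]
    return C[:3,3]+w*t[:,None]
def proj(im,P):
    C=im['cam_to_world']; p=(np.atleast_2d(P)-C[:3,3])@C[:3,:3]
    return np.c_[im['cx']+im['fx']*p[:,0]/-p[:,2], im['cy']-im['fy']*p[:,1]/-p[:,2]]
E
python3 - <<'E'
from h import *
for n in ['scene','top']:
    im=cam(n); save(im,n+'0.png',scale=1.4); print(n,{k:(v if k!='cam_to_world' else np.round(v,3).tolist()) for k,v in im.items() if k!='color'})
    for l,z in [('block_mid',.0045),('tote',0),('tote_back',0),('case',0),('case_slot',.005),('lid_edge',.1),('lid_hinge',.0275)]:
        for d in mark_of(n,l)[:3]:
            px=np.array(d['point'])*[560,420]; print(l,round(d['confidence'],2),px.round(),onplane(im,px,z)[0].round(3))
E
```

```text
pics
scene {'fx': 392.73510370781355, 'fy': 392.73510370781355, 'cx': 278.690294703149, 'cy': 211.6278278083977, 'cam_to_world': [[0.625, -0.568, 0.536, 0.957], [0.781, 0.436, -0.448, -0.38], [0.02, 0.698, 0.716, 0.661], [0.0, 0.0, 0.0, 1.0]]}
block_mid 0.74 [320. 225.] [0.555 0.078 0.004]
block_mid 0.57 [238. 385.] [ 0.733 -0.27   0.004]
tote 0.9 [360. 215.] [0.588 0.177 0.   ]
tote_back 0.59 [358. 215.] [0.584 0.174 0.   ]
case 0.87 [130. 304.] [ 0.482 -0.345  0.   ]
case 0.27 [303. 160.] [ 0.352  0.206 -0.   ]
case_slot 0.57 [357. 212.] [0.579 0.174 0.005]
case_slot 0.48 [124. 322.] [ 0.514 -0.369  0.005]
lid_edge 0.76 [ 97. 310.] [ 0.532 -0.394  0.1  ]
lid_hinge 0.62 [123. 327.] [ 0.537 -0.373  0.027]
top {'fx': 420.2824771878514, 'fy': 420.2824771878514, 'cx': 278.94887558310427, 'cy': 207.35310293506137, 'cam_to_world': [[0.018, 0.992, -0.126, 0.403], [-1.0, 0.021, 0.022, 0.016], [0.025, 0.125, 0.992, 0.991], [0.0, 0.0, 0.0, 1.0]]}
block_mid 0.82 [160. 332.] [0.238 0.258 0.004]
tote 0.96 [202. 183.] [ 0.582  0.179 -0.   ]
tote_back 0.95 [155. 180.] [0.588 0.291 0.   ]
case 0.55 [423. 235.] [ 0.468 -0.349  0.   ]
case_slot 0.61 [425. 234.] [ 0.471 -0.353  0.005]
case_slot 0.46 [424. 234.] [ 0.472 -0.35   0.005]
lid_edge 0.64 [465. 185.] [ 0.573 -0.407  0.1  ]
lid_edge 0.64 [303. 277.] [ 0.369 -0.057  0.1  ]
lid_hinge 0.69 [436. 206.] [ 0.536 -0.373  0.027]
lid_hinge 0.68 [188. 281.] [0.353 0.197 0.027]
lid_hinge 0.48 [152. 180.] [0.583 0.289 0.027]
```

View pics/scene0.png

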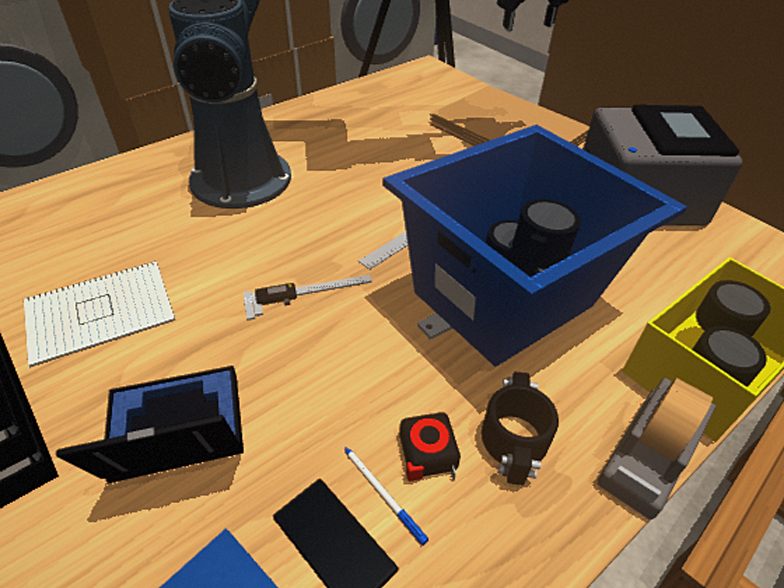

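View pics/top0.png

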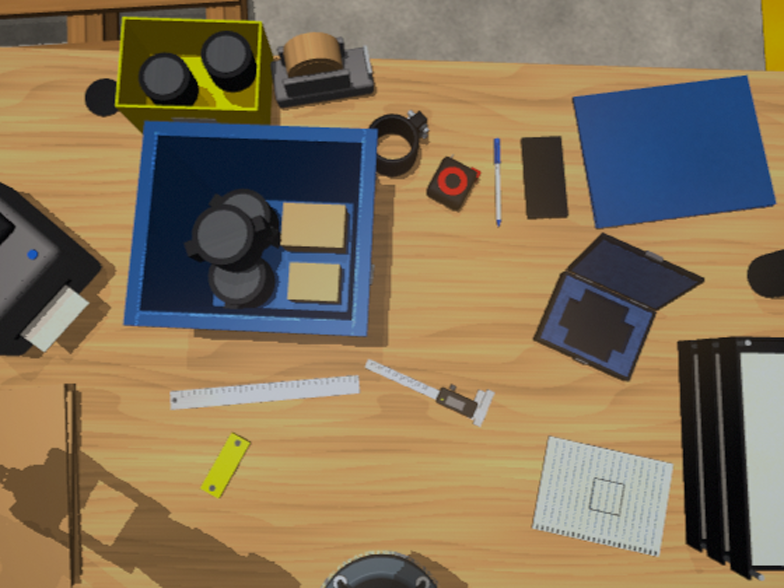

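Scene view: the grey steel bar end with a hole pokes out under the tote at about (311,233) in raw pixels. The top view doesn't show it because the rim hides it. Things that could be mistaken for the block:
- Yellow bar, top (160,332): the look-alike, excluded by its colour.
- Steel rule, top (188,281): excluded, too long.
- Phone, top (388,127): excluded, black.

My choice is the grey stub at scene (311,233). I'll check it in a crop and measure it.

```bash
python3 - <<'E'
from h import *
im=cam('scene')
a=im['color'][190:270,270:370]; a=cv2.resize(a,None,fx=4,fy=4,interpolation=cv2.INTER_CUBIC)
for d in silhouettes('scene','block_mid')[:3]:
    m=d['mask'].astype(np.uint8); print(d['confidence'],m.sum(),np.array(d['point'])*[560,420])
    c=max(cv2.findContours(m,0,2)[0],key=cv2.contourArea)
    w=onplane(im,c[:,0],.009)[:,:2]; print(cv2.minAreaRect((w*1000).astype(np.float32)))
    q=cv2.approxPolyDP(c,2,True)[:,0]; print(q.tolist(),(onplane(im,q,.009)[:,:2]*1000).round().tolist())
t=cam('top')
b=t['color'][160:280,370:510]; b=cv2.resize(b,None,fx=3,fy=3,interpolation=cv2.INTER_CUBIC)
for l in['case','lid_edge']:
  for d in silhouettes('top',l)[:2]:
    m=d['mask'].astype(np.uint8); c=max(cv2.findContours(m,0,2)[0],key=cv2.contourArea);q=cv2.approxPolyDP(c,3,True)[:,0]
    print(l,d['confidence'],m.sum(),q.tolist(),(onplane(t,q,.027)[:,:2]*1000).round().tolist())
h=max(a.shape[0],b.shape[0]); o=np.zeros((h,a.shape[1]+b.shape[1]-20,3),np.uint8)
o=np.zeros((h,800,3),np.uint8); o[:a.shape[0],:380]=a[:,:380]; o[:b.shape[0],380:800]=b
cv2.imwrite('pics/crop1.png',o[:,:,::-1])
E
```

```text
0.63 261 [309.176 231.   ]
((560.3629760742188, 40.391353607177734), (42.225494384765625, 39.39242935180664), 85.91989135742188)
[[312, 224], [298, 231], [306, 241], [321, 234]] [[545.0, 63.0], [542.0, 24.0], [574.0, 19.0], [579.0, 58.0]]
case 0.71 6835 [[429, 167], [399, 197], [381, 243], [448, 270], [467, 222], [501, 199]] [[629.0, -358.0], [555.0, -286.0], [447.0, -242.0], [388.0, -396.0], [500.0, -444.0], [556.0, -527.0]]
lid_edge 0.62 2722 [[405, 191], [467, 221], [501, 199], [431, 167]] [[570.0, -300.0], [502.0, -444.0], [556.0, -527.0], [629.0, -363.0]]
lid_edge 0.42 1031 [[300, 80], [274, 82], [264, 89], [270, 97], [283, 95], [293, 104], [284, 114], [269, 111], [268, 124], [284, 125], [293, 120], [298, 100], [305, 93]] [[835.0, -51.0], [828.0, 12.0], [810.0, 36.0], [791.0, 21.0], [796.0, -10.0], [775.0, -35.0], [749.0, -13.0], [756.0, 22.0], [724.0, 24.0], [722.0, -14.0], [735.0, -35.0], [785.0, -46.0], [803.0, -63.0]]
```

View pics/crop1.png

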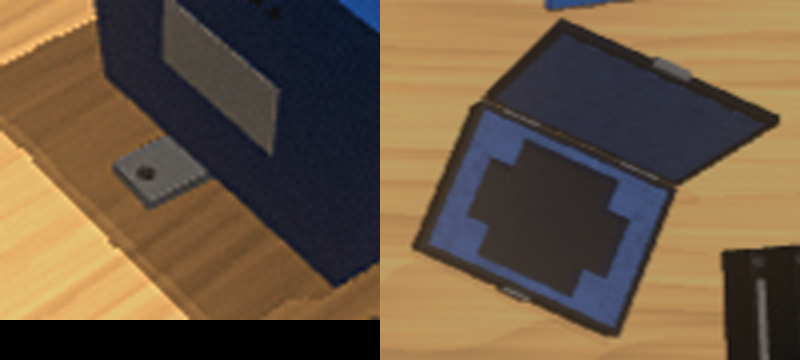

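The grey stub with a hole at crop (160,172) is plain steel, so it is the block. Its exposed length projects to 39 mm and its width to 32–35 mm, which matches the description. The case's rim corners are clear in the right half of the crop. Next I work out the approach.

```bash
cat >> h.py <<'E'
def pose(pos,axis_yaw,tilt,flip=1):
    """tool z = sin(tilt)*b - cos(tilt)*up, b heading axis_yaw(deg); closing line y horizontal, perp to b"""
    a=np.deg2rad(axis_yaw); t=np.deg2rad(tilt); b=np.array([np.cos(a),np.sin(a),0])
    z=np.sin(t)*b-np.cos(t)*np.array([0,0,1.]); y=flip*np.array([-np.sin(a),np.cos(a),0]); x=np.cross(y,z)
    return np.array(pos,float),np.c_[x,y,z]
def delta(tgt,cur=None):
    if cur is None:
        s=arm.observe(); cur=(np.array(s['position']),R.from_rotvec(s['eef_rot']).as_matrix())
    d=cur[1].T@(tgt[0]-cur[0]); r=R.from_matrix(cur[1].T@tgt[1]).as_rotvec(degrees=True)/6
    print('row',np.r_[d.round(4),r.round(2)].tolist())
E
python3 - <<'E'
from h import *
s=arm.observe(); Rm=R.from_rotvec(s['eef_rot']).as_matrix(); print(Rm.round(2).tolist())
t=cam('top'); P=onplane(t,[[401,195],[469,222.3],[449,271.7],[381,242.3]],.027)[:,:2]
print('rim',P.round(4).tolist(),P.mean(0)); print([np.linalg.norm(P[i]-P[(i+1)%4]).round(4) for i in range(4)])
x=(P[0]+P[1]-P[2]-P[3])/2; y=(P[0]+P[3]-P[1]-P[2])/2; print('yaws',np.degrees(np.arctan2(x[1],x[0])),np.degrees(np.arctan2(y[1],y[0]))-90)
q=np.array([[503,158],[523,140],[620,174],[628,208],[605,265],[573,295],[482,262],[470,215],[490,158]]);
sc=cam('scene'); print((onplane(sc,[[298.3,230.8],[307,240],[323,233],[310,224]],.009)[:,:2]*1000).round())
print(np.array(imaging.get_image('wrist')['mount']).round(3).tolist())
for f in(1,-1):
    A=pose([.42,-.12,.38],84,0,f); delta(A); B=pose([.553,-.03,.1],84,40,f); delta(B,A)
E
```

```text
[[-0.94, 0.34, 0.0], [0.34, 0.94, 0.0], [-0.0, 0.0, -1.0]]
rim [[0.5602, -0.2905], [0.4993, -0.4489], [0.3846, -0.398], [0.4489, -0.242]] [ 0.47322791 -0.34483685]
[np.float64(0.1697), np.float64(0.1255), np.float64(0.1687), np.float64(0.1214)]
yaws -23.718342487877987 -21.703309303076338
[[542.  25.]
 [573.  22.]
 [580.  64.]
 [542.  59.]]
[[0.001, 0.947, 0.32, 0.081], [1.0, -0.001, -0.001, -0.0], [-0.0, 0.32, -0.947, -0.142], [0.0, 0.0, 0.0, 1.0]]
row [-0.4357, -0.5933, -0.1487, 0.0, -0.0, -17.35]
row [-0.1034, -0.1229, 0.28, 0.0, -6.67, 0.0]
row [-0.4357, -0.5933, -0.1487, -0.0, -0.0, 12.65]
row [0.1034, 0.1229, 0.28, -0.0, 6.67, 0.0]
```

```bash
python3 -m jog '[0,-0.18,-0.24,-0.15,0,0,5, 0,-0.18,-0.24,-0.15,0,0,5, 0,-0.18,-0.24,-0.15,0,0,5, 0,-0.18,-0.24,-0.15,0,0,5, 0,-0.25,-0.34,-0.15,0,0,7]'; python3 -c "
from h import *
delta(pose([.42,-.12,.38],84,0,-1)); print(arm.observe()['qpos'])"
```

```text
time: 1.82
position: [0.2969, 0.3127, 0.3569]
eef_rot: [1.595, 2.704, 0.006]
force: [1.2, -0.1, -0.5]
opening: 0.0853
gripper_force: 0.0
row [-0.4383, -0.1014, -0.0235, 0.04, -0.01, 5.82]
[ 5.51198288e-01  1.06960571e-01  1.70762955e+00 -3.85043359e-04
  1.32245680e+00  4.64521582e-02]
```

```bash
python3 -m jog '[0,-0.44,-0.10,-0.023,0,0,5.8, 0,-0.44,-0.10,-0.023,0,0,5.8, 0,-0.44,-0.10,-0.023,0,0,5.8, 0,-0.44,-0.10,-0.023,0,0,5.8, 0,-0.44,-0.10,-0.023,0,0,5.8]'; python3 -c "
from h import *
delta(pose([.50,-.14,.33],84,25,-1));delta(pose([.553,-.09,.17],84,45,-1)); print(arm.observe()['qpos'])"
```

```text
time: 2.45
position: [0.3839, 0.0123, 0.3714]
eef_rot: [2.328, 2.108, 0.002]
force: [1.5, -0.7, 0.1]
opening: 0.0855
gripper_force: 0.0
row [-0.1401, 0.1305, 0.0416, 0.01, 4.17, 0.06]
row [-0.0851, 0.178, 0.2017, -0.01, 7.5, 0.06]
[-2.61489469e-01  1.40471313e-02  1.76892339e+00  3.68686161e-04
  1.35685627e+00 -1.62562910e-01]
```

```bash
python3 -m jog '[0,-0.14,0.13,0.042,0,4.2,0.06, 0,-0.14,0.13,0.042,0,4.2,0.06, 0,-0.14,0.13,0.042,0,4.2,0.06, 0,-0.14,0.13,0.042,0,4.2,0.06, 0,-0.13,0.145,0.08,0,5.5,0.06]'; python3 -c "
from h import *
delta(pose([.553,-.09,.17],84,45,-1)); print(arm.observe()['qpos'])"
```

```text
time: 3.08
position: [0.5172, -0.1302, 0.2934]
eef_rot: [-2.004, -1.808, -0.598]
force: [0.3, 0.5, 0.7]
opening: 0.0856
gripper_force: 0.0
row [-0.0305, 0.0307, 0.1274, 0.04, 2.01, 0.04]
[-0.72051095  0.44659883  1.53848014  0.46335458  1.51683915 -0.72909984]
```

```bash
python3 -m jog '[0,-0.03,0.03,0.127,0,2,0, 0,-0.03,0.03,0.127,0,2,0, 0,-0.03,0.03,0.127,0,2,0, 0,-0.03,0.03,0.127,0,2,0]'; python3 - <<'E'
from h import *
im=cam('wrist'); save(im,'w1.png'); print(arm.observe()['qpos'],arm.observe()['position'])
for d in silhouettes('wrist','block_mid')[:3]:
    m=d['mask'].astype(np.uint8); c=max(cv2.findContours(m,0,2)[0],key=cv2.contourArea)
    q=cv2.approxPolyDP(c,3,True)[:,0]; print(d['confidence'],m.sum(),q.tolist(),(onplane(im,q,.009)[:,:2]*1000).round(1).tolist())
E
```

```text
time: 3.58
position: [0.5496, -0.0881, 0.1693]
eef_rot: [-1.862, -1.679, -0.77]
force: [0.3, 0.4, 1.5]
opening: 0.0855
gripper_force: 0.0
[-0.69651678  0.69680139  1.59648034  0.6369351   1.39660744 -0.88882732] [ 0.55012737 -0.08883883  0.17030418]
0.67 1412 [[0, 55], [0, 82], [39, 95], [55, 78], [51, 71]] [[219.6, 283.4], [231.8, 234.3], [284.3, 207.4], [298.3, 234.3], [291.0, 247.2]]
```

View pics/w1.png

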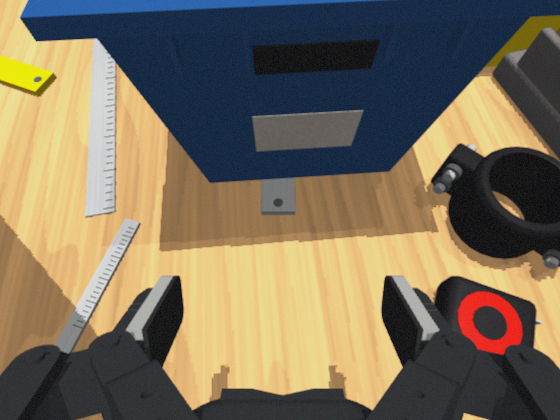

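Wrist view: the steel stub is dead ahead at columns 262–296, rows 180–214. The tote's front edge runs from (210,182) to (390,171). The rule and caliper are to the left, and the coupling and tape are to the right at columns ≥385.

```bash
python3 - <<'E'
from h import *
im=cam('wrist'); c=im['color'].astype(int)
sub=c[165:225,245:315]; sat=sub[:,:,0]-sub[:,:,2]   # wood: R>>B
m=((sat<12)&(sat>-25)&(sub.max(2)>60)).astype(np.uint8)
m=cv2.morphologyEx(m,cv2.MORPH_CLOSE,np.ones((7,7)))
n,l,st,ce=cv2.connectedComponentsWithStats(m); print(st[1:].tolist())
k=1+np.argmax(st[1:,4]); L=[];Rr=[]
rows=range(st[k,1]+3,st[k,1]+st[k,3]-4)
for r in rows:
    x=np.where(l[r]==k)[0]; L.append([x[0]+245,r+165.5]);Rr.append([x[-1]+246,r+165.5])
L=onplane(im,L,.009);Rr=onplane(im,Rr,.009)
for e in(L,Rr):
    p=np.polyfit(e[:,1],e[:,0],1); print('axis yaw',90-np.degrees(np.arctan(p[0])),'x at y=.04',np.polyval(p,.04),e[0,1],e[-1,1])
b=np.where(l==k); 
cols=np.arange(268,290); bot=[[x+.5,np.where(l[:,x-245]==k)[0].max()+166] for x in cols]; print(bot[0],bot[-1])
for z in(0,.009): e=onplane(im,bot,z); p=np.polyfit(e[:,0],e[:,1],1); print('near end y at x=.56, z',z,np.polyval(p,.56),np.degrees(np.arctan(p[0])))
F=onplane(im,[[210,182],[390,171]],.009);print('front',F)
E
```

```text
[[9, 11, 40, 38, 1165], [59, 10, 6, 1, 6], [0, 14, 1, 1, 1]]
axis yaw 85.74441792644048 x at y=.04 0.5419261481297655 0.06055300808540548 0.025145901535890663
axis yaw 85.53035913213292 x at y=.04 0.5759032167460681 0.05715954175201865 0.021779481140191292
[np.float64(268.5), np.int64(213)] [np.float64(289.5), np.int64(213)]
near end y at x=.56, z 0 0.023535502471257075 -5.746473507264703
near end y at x=.56, z 0.009 0.01924897417301221 -5.746473507264743
front [[0.49053316 0.06276319 0.009     ]
 [0.68381411 0.05719867 0.009     ]]
```

```bash
python3 - <<'E'
from h import *
im=cam('wrist'); print(onplane(im,[[437,290],[450,275],[433,185]],.035).round(3).tolist(), 'caliper',onplane(im,[[138,222],[75,345]],.01).round(3).tolist())
T=pose([.5595,.045,.009],85.3,45,-1); A=(T[0]-.06*T[1][:,2],T[1]); print(A[0])
delta(A); delta(T,A)
E
```

```text
[[0.684, -0.078, 0.035], [0.699, -0.067, 0.035], [0.711, 0.022, 0.035]] caliper [[0.419, 0.023, 0.01], [0.375, -0.088, 0.01]]
[0.55602364 0.00271626 0.05142641]
row [-0.0185, -0.0043, 0.1497, 0.17, 0.03, -0.13]
row [0.0, 0.0, 0.06, 0.0, 0.0, 0.0]
```

```bash
python3 -m jog '[80,-0.0185,-0.004,0.06,0.17,0.03,-0.13, 80,-0.0185,-0.004,0.10,0.17,0.03,-0.13, 80,-0.0185,-0.004,0.13,0.17,0.03,-0.13, 80,-0.0185,-0.004,0.15,0.17,0.03,-0.13, 80,-0.0185,-0.004,0.15,0.17,0.03,-0.13]'; python3 - <<'E'
from h import *
T=pose([.5595,.045,.009],85.3,45,-1); delta(T)
im=cam('wrist'); save(im,'w2.png')
c=im['color'].astype(int)
E
```

```text
time: 4.4
position: [0.5549, 0.0047, 0.0492]
eef_rot: [-1.838, -1.692, -0.76]
force: [-0.4, 0.1, -0.5]
opening: 0.0589
gripper_force: 0.0
row [0.0, 0.0015, 0.057, -0.04, -0.03, -0.02]
```

View pics/w2.png

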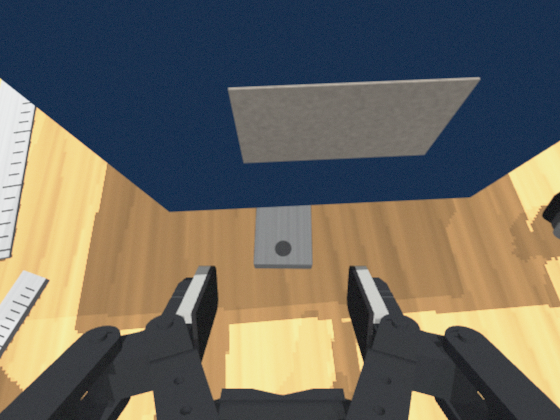

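The block (columns 255–312, end at row 265) is centred between the fingers (inner faces about 213 and 352). Advance.

```bash
python3 -m jog '[80,0,0.001,0.03,0,0,0, 80,0,0.001,0.045,0,0,0, 80,0,0.001,0.052,0,0,0, 80,0,0.001,0.052,0,0,0]'; python3 -c "
from h import *
im=cam('wrist'); save(im,'w3.png',(140,150,420,330),2.5)"
```

```text
time: 4.95
position: [0.5589, 0.0408, 0.0123]
eef_rot: [-1.839, -1.691, -0.761]
force: [0.7, -0.1, -0.4]
opening: 0.0587
gripper_force: 0.0
```

View pics/w3.png

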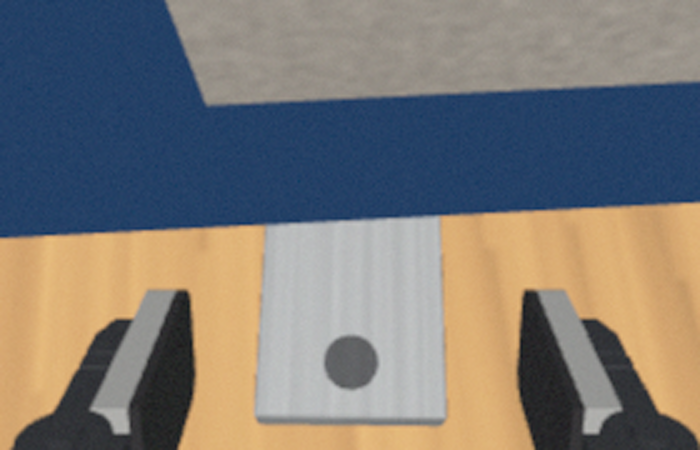

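Fingers straddle the block just past its end, with the block midway between them. Advance a little more, then close.

```bash
python3 -m jog '[80,0,0,0.006,0,0,0, 120,0,0,0.006,0,0,0, 140,0,0,0.006,0,0,0, 140,0,0,0.006,0,0,0]'; python3 -m jog '[170,0,0,0,0,0,0,170,0,0,0,0,0,0,170,0,0,0,0,0,0]'
```

```text
time: 5.5
position: [0.5592, 0.045, 0.008]
eef_rot: [-1.84, -1.691, -0.761]
force: [-0.0, 0.2, 0.5]
opening: 0.0387
gripper_force: 0.0
time: 5.88
position: [0.5592, 0.0448, 0.0083]
eef_rot: [-1.84, -1.691, -0.761]
force: [-0.8, -3.9, 4.3]
opening: 0.0325
gripper_force: 59.3
```

```bash
python3 -m jog '[170,-0.003,0,-0.003,0,0,0,170,-0.007,0,-0.007,0,0,0,170,-0.011,0,-0.011,0,0,0,170,-0.015,0,-0.015,0,0,0,170,-0.015,0,-0.015,0,0,0]';  python3 -c "
from h import *
im=cam('wrist'); save(im,'w4.png',(140,150,420,330),2.5)"
```

```text
time: 6.5
position: [0.5563, 0.0258, 0.0083]
eef_rot: [-1.836, -1.687, -0.761]
force: [-0.4, 4.1, 3.4]
opening: 0.0323
gripper_force: 60.2
```

View pics/w4.png

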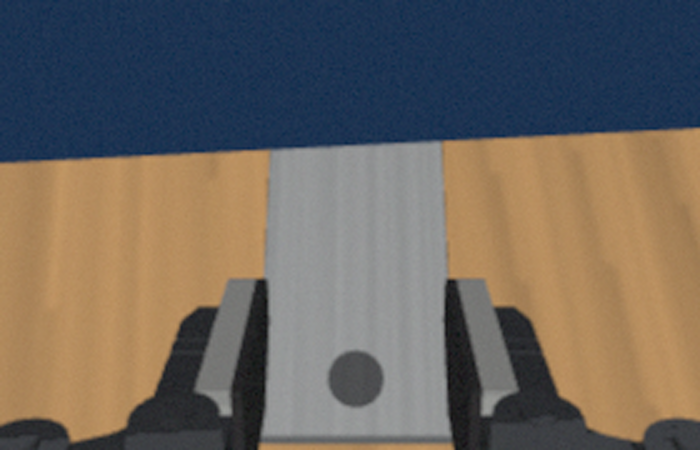

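Gripped and coming out straight: about 58 mm shows now, and the tote edge hasn't moved. Continue.

```bash
python3 -m jog '[170,-0.005,0,-0.005,0,0,0,170,-0.010,0,-0.010,0,0,0,170,-0.015,0,-0.015,0,0,0,170,-0.019,0,-0.019,0,0,0,170,-0.023,0,-0.023,0,0,0]'; python3 -m jog '[170,-0.005,0,-0.005,0,0,0,170,-0.010,0,-0.010,0,0,0,170,-0.018,0,-0.018,0,0,0,170,-0.027,0,-0.027,0,0,0,170,-0.027,0,-0.027,0,0,0]';python3 -c "
from h import *
im=cam('wrist'); save(im,'w5.png')
for d in silhouettes('wrist','block_mid')[:2]:
    m=d['mask'].astype(np.uint8); c=max(cv2.findContours(m,0,2)[0],key=cv2.contourArea)
    q=cv2.approxPolyDP(c,3,True)[:,0]; print(d['confidence'],m.sum(),q.tolist(),(onplane(im,q,.009)[:,:2]*1000).round(1).tolist())
im=cam('top')
print([(d['confidence'],onplane(im,np.array(d['point'])*[560,420],0)[0]) for l in('tote','tote_back') for d in mark_of('top',l)[:1]])"
```

```text
time: 7.18
position: [0.5541, -0.0067, 0.0083]
eef_rot: [-1.836, -1.688, -0.762]
force: [0.6, 6.6, 3.1]
opening: 0.0322
gripper_force: 60.1
time: 7.8
position: [0.5519, -0.048, 0.0082]
eef_rot: [-1.84, -1.691, -0.762]
force: [-1.8, -2.6, 8.8]
opening: 0.0318
gripper_force: 61.1
0.64 12917 [[254, 139], [245, 324], [317, 326], [319, 253], [313, 140]] [[543.3, 30.9], [534.9, -67.9], [565.8, -71.3], [570.9, -38.6], [576.0, 27.4]]
[(0.67, array([0.58145832, 0.1734335 , 0.        ])), (0.94, array([ 5.87830959e-01,  2.86608898e-01, -1.11022302e-16]))]
```

View pics/w5.png

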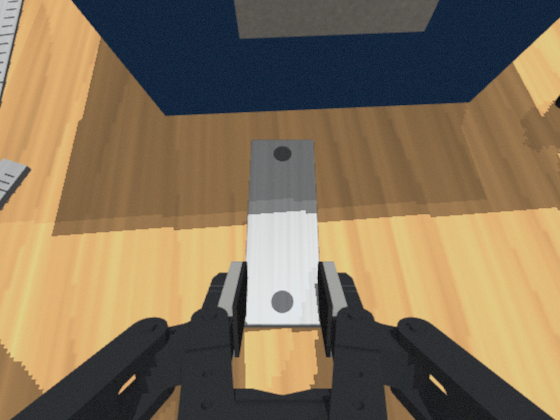

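The block is fully out: its far end is at row 140, the tote foot at row 108, and the tote stands level. Draw it 50 mm farther clear, release, and back off.

```bash
python3 -m jog '[170,-0.009,0,-0.009,0,0,0,170,-0.018,0,-0.018,0,0,0,170,-0.027,0,-0.027,0,0,0,170,-0.035,0,-0.035,0,0,0,170,-0.035,0,-0.035,0,0,0]'; python3 -m jog '[100,0,0,0,0,0,0,70,0,0,0,0,0,0,70,0,0,0,0,0,0,70,0,0,-0.02,0,0,0,70,0,0,-0.07,0,0,0]';python3 -m jog '[70,0,0,-0.06,0,0,0,70,0,0,-0.10,0,0,0,70,0,0,-0.10,0,0,0]';python3 -c "
from h import *
im=cam('wrist'); save(im,'w6.png')
for d in silhouettes('wrist','block_mid')[:2]:
    m=d['mask'].astype(np.uint8); c=max(cv2.findContours(m,0,2)[0],key=cv2.contourArea)
    w=onplane(im,c[:,0],.009)[:,:2]; print(d['confidence'],m.sum(),cv2.minAreaRect((w*1000).astype(np.float32)))
    P=(cv2.boxPoints(cv2.minAreaRect((w*1000).astype(np.float32))));print(P)
print([ (d['confidence'],onplane(im,np.array(d['point'])*[560,420],.0045)[0]) for d in mark_of('wrist','block_mid')[:2]])
delta(pose([.545,-.075,.09],85.3,0,-1))
"
```

```text
time: 8.68
position: [0.5477, -0.0975, 0.0082]
eef_rot: [-1.84, -1.691, -0.762]
force: [-1.6, -1.0, 9.0]
opening: 0.0322
gripper_force: 61.2
time: 9.3
position: [0.5424, -0.1444, 0.0568]
eef_rot: [-1.836, -1.689, -0.758]
force: [1.2, -0.4, -0.1]
opening: 0.0617
gripper_force: 0.0
time: 9.68
position: [0.5394, -0.2205, 0.1298]
eef_rot: [-1.847, -1.696, -0.763]
force: [-0.1, 0.6, -0.3]
opening: 0.0617
gripper_force: 0.0
0.65 3278 ((550.9417114257812, -71.43551635742188), (104.380615234375, 36.45866394042969), 86.33212280273438)
[[ 529.41095  -122.35274 ]
 [ 565.795    -124.685104]
 [ 572.4725    -20.518295]
 [ 536.08844   -18.185928]]
[(0.83, array([ 0.5505671 , -0.06852317,  0.0045    ]))]
row [0.0724, -0.0035, 0.1254, -0.06, -7.55, -0.02]
```

```bash
python3 -m jog '[70,0.04,-0.006,0.05,0,-3.5,0,70,0.075,-0.009,0.115,0,-7.5,0,70,0.075,-0.009,0.115,0,-7.5,0,70,0.075,-0.009,0.115,0,-7.5,0,70,0.075,-0.009,0.115,0,-7.5,0]';python3 -c "
from h import *
im=cam('wrist')
for d in silhouettes('wrist','block_mid')[:2]:
    m=d['mask'].astype(np.uint8); c=max(cv2.findContours(m,0,2)[0],key=cv2.contourArea)
    w=onplane(im,c[:,0],.009)[:,:2]; print(d['confidence'],m.sum(),cv2.minAreaRect((w*1000).astype(np.float32)))
print([ (d['confidence'],onplane(im,np.array(d['point'])*[560,420],.0045)[0]) for d in mark_of('wrist','block_mid')[:2]])
delta(pose([.5505,-.070,.05],86,0,-1))
print(arm.observe()['qpos'])
"
```

```text
time: 10.45
position: [0.5381, -0.0765, 0.0986]
eef_rot: [-2.297, -2.131, 0.006]
force: [-0.4, -0.0, -0.2]
opening: 0.0625
gripper_force: 0.0
0.95 6905 ((551.32080078125, -68.32372283935547), (100.09967803955078, 34.75811004638672), 85.2900390625)
[(0.65, array([ 0.54955427, -0.07066975,  0.0045    ]))]
row [0.0097, 0.0114, 0.0483, -0.08, -0.05, -0.09]
[-0.35223066  0.61794339  1.74216282  0.00337246  0.790529   -0.27565214]
```

```bash
python3 -m jog '[70,0.008,0.012,0.05,0,0,0,70,0.008,0.012,0.08,0,0,0,110,0.008,0.012,0.093,0,0,0,135,0.008,0.012,0.095,0,0,0,135,0.008,0.012,0.095,0,0,0]'; python3 -c "
from h import *
delta(pose([.5513,-.0685,.002],85.3,0,-1))
im=cam('wrist'); save(im,'w7.png')"
```

```text
time: 11.22
position: [0.5524, -0.0744, 0.005]
eef_rot: [-2.308, -2.124, 0.001]
force: [-0.1, 0.3, -1.0]
opening: 0.0403
gripper_force: 0.4
row [0.0058, -0.0016, 0.003, -0.04, -0.03, -0.01]
```

View pics/w7.png

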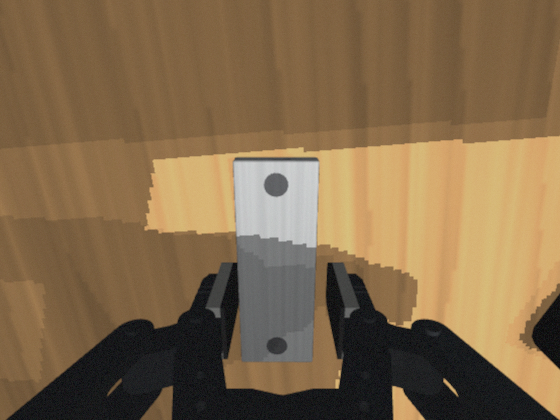

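The fingers straddle the block near its middle, about 6 mm off along it. Correct that, close and lift.

```bash
python3 -m jog '[135,0.006,-0.0015,0.003,0,0,0,135,0.006,-0.0015,0.003,0,0,0,180,0.006,-0.0015,0.003,0,0,0,180,0.006,-0.0015,0.003,0,0,0,180,0.006,-0.0015,0.003,0,0,0]'; python3 -m jog '[180,0,0,-0.01,0,0,0,180,0,0,-0.04,0,0,0,180,0,0,-0.10,0,0,0,180,0,0,-0.12,0,0,0,180,0,0,-0.12,0,0,0]'; python3 -c "
from h import *
delta(pose([.50,-.17,.13],82,0,-1));delta(pose([.47,-.34,.13],68,0,-1)); print(arm.observe()['qpos'])"
```

```text
time: 11.9
position: [0.5514, -0.0675, 0.0022]
eef_rot: [-2.307, -2.125, 0.001]
force: [-0.9, 1.4, 6.2]
opening: 0.0328
gripper_force: 59.7
time: 12.52
position: [0.5529, -0.0687, 0.1234]
eef_rot: [-2.31, -2.127, -0.002]
force: [-0.3, 0.3, -2.6]
opening: 0.0326
gripper_force: 60.5
row [-0.1053, -0.0444, -0.0068, -0.0, -0.02, 0.55]
row [-0.2772, -0.0604, -0.0072, -0.01, -0.02, 2.88]
[-0.32524624  0.58766636  1.70059188  0.00249091  0.85414121 -0.24474241]
```

```bash
python3 -m jog '[180,-0.06,-0.015,-0.03,0,0,0.7,180,-0.12,-0.03,-0.06,0,0,1.5,180,-0.18,-0.045,-0.07,0,0,2.2,180,-0.24,-0.06,-0.07,0,0,2.8,180,-0.29,-0.07,-0.07,0,0,2.8]'; python3 - <<'E'
from h import *
im=cam('wrist'); save(im,'w8.png'); print(arm.observe()['position'])
for l,z in [('case',0),('case_slot',.005),('lid_hinge',.0275)]:
    for d in mark_of('wrist',l)[:2]:
        px=np.array(d['point'])*[560,420]; print(l,round(d['confidence'],2),px.round(),onplane(im,px,z)[0].round(4))
E
```

```text
time: 13.15
position: [0.4569, -0.3528, 0.1893]
eef_rot: [-2.59, -1.762, 0.003]
force: [1.0, 0.3, -1.5]
opening: 0.0327
gripper_force: 60.5
[ 0.45539592 -0.36265202  0.18957277]
case 0.96 [302. 171.] [ 0.4776 -0.3524  0.    ]
case_slot 0.76 [297. 170.] [ 0.4738 -0.3484  0.005 ]
lid_hinge 0.89 [376. 179.] [ 0.5371 -0.3762  0.0275]
```

View pics/w8.png

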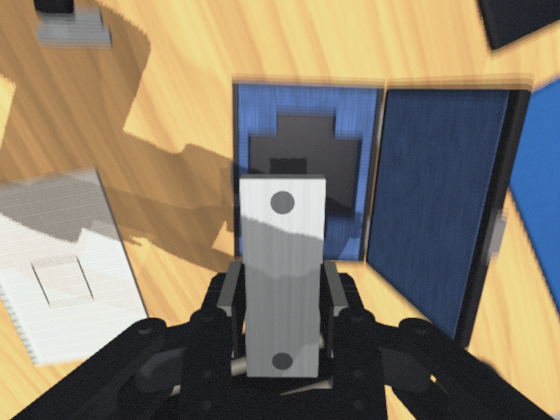

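The picture is slightly motion-blurred. The case is under the block with its slot and pocket at (305,165), and the lid leans back on the right. I'm out of picture views, so from here I measure numerically on a settled frame.

```bash
python3 -m jog '[180,0,0,0,0,0,0,180,0,0,0,0,0,0]'; python3 - <<'E'
from h import *
for k in range(2):
  im=cam('wrist'); c=im['color'].astype(int)
  for l,z in [('case',0),('case_slot',.005),('lid_hinge',.0275),('lid_edge',.12)]:
    for d in mark_of('wrist',l)[:1]:
        px=np.array(d['point'])*[560,420]; print(l,round(d['confidence'],2),px.round(),onplane(im,px,z)[0].round(4))
np.save('w.npy',im['color'])
blue=((c[:,:,2]-c[:,:,0])>35)&(c[:,:,2]>90)
m=blue.astype(np.uint8); m[:,430:]=0
n,l,st,ce=cv2.connectedComponentsWithStats(m); print([s.tolist() for s in st[1:] if s[4]>150])
pts=np.argwhere(np.isin(l,[i for i in range(1,n) if st[i,4]>150]))[:,::-1]+.5
w=onplane(im,pts,.024)[:,:2]
r=cv2.minAreaRect((w*1000).astype(np.float32)); print('foam',r,cv2.boxPoints(r).round(1).tolist())
for row in (100,125,160): print(row,''.join('#' if b else '.' for b in m[row,220:400:2]))
for col in (245,260,300,345,355): print(col,''.join('#' if b else '.' for b in m[60:290:3,col]))
print(arm.observe()['position'])
E
```

```text
time: 13.6
position: [0.4587, -0.35, 0.1903]
eef_rot: [-2.589, -1.767, 0.003]
force: [-0.0, -0.4, -2.4]
opening: 0.0325
gripper_force: 60.5
case 0.89 [300. 172.] [ 0.4773 -0.3496  0.    ]
case_slot 0.71 [301. 172.] [ 0.4785 -0.3489  0.005 ]
lid_hinge 0.85 [373. 181.] [ 0.5368 -0.375   0.0275]
lid_edge 0.89 [489. 231.] [ 0.5832 -0.4043  0.12  ]
case 0.67 [298. 171.] [ 0.4761 -0.3498  0.    ]
case_slot 0.67 [298. 171.] [ 0.4766 -0.3481  0.005 ]
lid_hinge 0.81 [374. 179.] [ 0.5387 -0.3751  0.0275]
lid_edge 0.89 [490. 233.] [ 0.5843 -0.4075  0.12  ]
[[236, 82, 139, 174, 7703], [385, 129, 23, 35, 255], [385, 167, 27, 26, 245], [384, 258, 32, 37, 298]]
foam ((499.48980712890625, -381.11376953125), (197.30755615234375, 180.10581970214844), 66.75007629394531) [[377.79998779296875, -436.20001220703125], [543.2999877929688, -507.29998779296875], [621.2000122070312, -326.0], [455.70001220703125, -254.89999389648438]]
100 ........#####################################################################............#
125 ........####################.............................###################......#.......
160 .........#####.......................................................#####.......##.......
245 ........############################.........................................
260 ........################.....................................................
300 ........#########............................................................
345 .........################............................#############...........
355 .........################...............##########################...........
[ 0.45853933 -0.35178073  0.19094908]
```

```bash
python3 - <<'E'
from h import *
im=cam('wrist'); c=im['color'].astype(int)
m=(((c[:,:,2]-c[:,:,0])>35)&(c[:,:,2]>90)).astype(np.uint8); m[:,383:]=0
n,l,st,ce=cv2.connectedComponentsWithStats(m)
k=1+np.argmax(st[1:,4]); pts=np.argwhere(l==k)[:,::-1]+.5
w=onplane(im,pts,.024)[:,:2]
r=cv2.minAreaRect((w*1000).astype(np.float32)); print('foam',r)
# held block
d=silhouettes('wrist','block_mid')[0]; mm=d['mask'].astype(np.uint8); cc=max(cv2.findContours(mm,0,2)[0],key=cv2.contourArea)
for z in(.19,.195,.20): print(z,cv2.minAreaRect((onplane(im,cc[:,0],z)[:,:2]*1000).astype(np.float32)))
print(d['confidence'])
s=arm.observe(); print(s['position'])
delta(pose([.477,-.3485,.06],68,0,-1))
E
```

```text
foam ((478.21527099609375, -349.8359680175781), (156.44435119628906, 116.3807144165039), 66.71160125732422)
0.19 ((457.8232727050781, -356.16827392578125), (106.74392700195312, 37.068763732910156), 68.55827331542969)
0.195 ((458.9437255859375, -353.3807067871094), (103.01234436035156, 35.77290344238281), 68.55827331542969)
0.2 ((460.0640869140625, -350.59307861328125), (99.28082275390625, 34.477073669433594), 68.55827331542969)
0.78
[ 0.45849751 -0.35186445  0.190909  ]
row [0.0097, 0.0167, 0.1308, -0.05, -0.02, 0.08]
```

Foam measures 156.4 x 116.4 mm, exactly as expected, so the slot centre is (0.478,-0.350) and the case's y heading is 66.7°.

```bash
python3 - <<'E'
from h import *
delta(pose([.477,-.3505,.06],66.9,0,-1))
E
```

```text
row [0.0078, 0.0174, 0.1308, -0.05, -0.01, 0.26]
```

```bash
python3 -m jog '[180,0.008,0.0175,0.04,0,0,0.26,180,0.008,0.0175,0.09,0,0,0.26,180,0.008,0.0175,0.13,0,0,0.26,180,0.008,0.0175,0.14,0,0,0.26,180,0.008,0.0175,0.14,0,0,0.26]'; python3 -c "
from h import *
delta(pose([.477,-.3505,.0085],66.9,0,-1))
im=cam('wrist'); d=silhouettes('wrist','block_mid')[0]; cc=max(cv2.findContours(d['mask'].astype(np.uint8),0,2)[0],key=cv2.contourArea)
p=arm.observe()['position'];print(p,cv2.minAreaRect((onplane(im,cc[:,0],p[2]+.008)[:,:2]*1000).astype(np.float32)))"
```

```text
time: 14.82
position: [0.4773, -0.3506, 0.0508]
eef_rot: [-2.616, -1.729, 0.003]
force: [-0.5, -0.2, -3.2]
opening: 0.033
gripper_force: 60.5
row [-0.0001, -0.0001, 0.0423, -0.05, -0.02, 0.0]
[ 0.47811965 -0.3514368   0.05243101] ((479.2507629394531, -349.2271423339844), (98.89521789550781, 34.000762939453125), 66.97473907470703)
```

Aligned within 1 mm. Lower in stages.

```bash
python3 -m jog '[180,0,0,0.012,0,0,0,180,0,0,0.022,0,0,0,180,0,0,0.031,0,0,0,180,0,0,0.038,0,0,0,180,0,0,0.038,0,0,0]'; python3 -m jog '[180,0,0,0.0025,0,0,0,180,0,0,0.0045,0,0,0,180,0,0,0.0045,0,0,0]'; python3 -c "
from h import *
print(arm.observe()['position'],arm.observe()['force'])"
```

```text
time: 15.55
position: [0.4765, -0.3497, 0.0119]
eef_rot: [-2.615, -1.729, 0.003]
force: [-0.6, -0.0, -2.5]
opening: 0.0327
gripper_force: 60.5
time: 15.92
position: [0.4769, -0.3501, 0.0083]
eef_rot: [-2.616, -1.729, 0.003]
force: [-1.8, -0.2, -2.2]
opening: 0.0327
gripper_force: 60.5
[ 0.4768864  -0.3501285   0.00830047] [-1.75263901 -0.21216803 -2.23102359]
```

```bash
python3 -m jog '[180,0,0,0.001,0,0,0,180,0,0,0.001,0,0,0]'; python3 -m jog '[180,0,0,0.0008,0,0,0,180,0,0,0.0008,0,0,0]'
```

```text
time: 16.18
position: [0.477, -0.3502, 0.0073]
eef_rot: [-2.616, -1.729, 0.003]
force: [0.3, 0.4, -2.2]
opening: 0.0326
gripper_force: 60.6
time: 16.42
position: [0.477, -0.3502, 0.0073]
eef_rot: [-2.617, -1.73, 0.003]
force: [-1.3, 1.2, 3.9]
opening: 0.0328
gripper_force: 61.3
```

Touching bottom with a light load. Open a little (the pocket allows it), then lift.

```bash
python3 -m jog '[140,0,0,0,0,0,0,120,0,0,0,0,0,0,110,0,0,0,0,0,0,110,0,0,0,0,0,0]'; python3 -m jog '[110,0,0,-0.02,0,0,0,110,0,0,-0.06,0,0,0,110,0,0,-0.12,0,0,0,110,0,0,-0.18,0,0,0,110,0,0,-0.18,0,0,0]'; python3 - <<'E'
from h import *
im=cam('wrist'); d=silhouettes('wrist','block_mid')[0]; cc=max(cv2.findContours(d['mask'].astype(np.uint8),0,2)[0],key=cv2.contourArea)
print(d['confidence'],cv2.minAreaRect((onplane(im,cc[:,0],.014)[:,:2]*1000).astype(np.float32)))
for l,z in [('lid_hinge',.0275),('lid_edge',.12)]:
    for d in mark_of('wrist',l)[:1]: print(l,d['confidence'],onplane(im,np.array(d['point'])*[560,420],z)[0].round(4))
print(arm.observe()['qpos'])
E
```

```text
time: 16.92
position: [0.4769, -0.3501, 0.0064]
eef_rot: [-2.616, -1.729, 0.003]
force: [0.2, -0.3, -0.4]
opening: 0.0488
gripper_force: 0.0
time: 17.55
position: [0.4805, -0.3535, 0.1936]
eef_rot: [2.613, 1.728, 0.001]
force: [0.5, -1.0, -0.8]
opening: 0.0486
gripper_force: 0.0
0.57 ((478.5769348144531, -350.57379150390625), (100.65770721435547, 36.41745376586914), 66.8419418334961)
lid_hinge 0.68 [ 0.5373 -0.3751  0.0275]
lid_edge 0.86 [ 0.5818 -0.4038  0.12  ]
[-8.21399468e-01  5.40496525e-01  1.55861480e+00 -9.28230879e-04
  1.05059731e+00 -4.18271333e-01]
```

The block lies in the slot: fitted at (0.4786,-0.3506) at 66.8°, with both offset errors under 1 mm. Next, the lid angle, using two views.

```bash
python3 - <<'E'
from h import *
o=np.array([.4782,-.350,0]); ex=np.array([np.cos(np.radians(-23.2)),np.sin(np.radians(-23.2)),0])
A=np.linspace(.8,2.4,161); P=[o+ex*(.063-.126*np.cos(a)+.004*np.sin(a))+[0,0,.0275+.126*np.sin(a)+.004*np.cos(a)] for a in A]
for n in('wrist','top','scene'):
    im=cam(n)
    for d in mark_of(n,'lid_edge')[:2]:
        e=np.linalg.norm(proj(im,P)-np.array(d['point'])*[560,420],axis=1); print(n,d['confidence'],A[e.argmin()],e.min())
s=arm.observe(); delta(pose(o+ex*.185+[0,0,.19],66.9,0,-1))
E
```

```text
wrist 0.97 1.8599999999999999 2.371036859835625
top 0.69 1.8199999999999998 2.9255461663281834
scene 0.73 1.8299999999999998 1.6048576561333128
row [0.0004, 0.1856, -0.006, -0.07, -0.02, 0.0]
```

```bash
python3 -m jog '[200,0,0.02,-0.02,0,0,0,255,0,0.08,-0.025,0,0,0,255,0,0.14,-0.02,0,0,0,255,0,0.155,0.04,0,0,0,255,0,0.155,0.07,0,0,0]'; python3 - <<'E'
from h import *
o=np.array([.4782,-.350,0]); ex=np.array([np.cos(np.radians(-23.2)),np.sin(np.radians(-23.2)),0])
p=arm.observe()['position']; print('X,Z',(p-o)@ex,p[2],'Y',(p-o)@np.cross([0,0,1],ex))
for a in(1.84,1.57,1.4,1.2,1.0,.8,.6,.4,.2,0):
    r=.1; print(a,round(.063-r*np.cos(a)+.008*np.sin(a)+.0145,3),round(.0275+r*np.sin(a)+.008*np.cos(a),3))
E
```

```text
time: 18.68
position: [0.6197, -0.4102, 0.1108]
eef_rot: [-2.611, -1.728, 0.005]
force: [-0.2, 0.1, -0.7]
opening: 0.0001
gripper_force: 0.0
X,Z 0.15378252579979668 0.11082874091599583 Y 0.000418862916823394
1.84 0.112 0.122
1.57 0.085 0.128
1.4 0.068 0.127
1.2 0.049 0.124
1.0 0.03 0.116
0.8 0.014 0.105
0.6 -0.001 0.091
0.4 -0.011 0.074
0.2 -0.019 0.055
0 -0.023 0.036
```

```bash
python3 -m jog '[255,0,-0.030,-0.008,0,0,0,255,0,-0.045,-0.012,0,0,0,255,0,-0.058,-0.014,0,0,0,255,0,-0.070,-0.015,0,0,0,255,0,-0.083,-0.015,0,0,0]'; python3 - <<'E'
from h import *
o=np.array([.4782,-.350,0]); ex=np.array([np.cos(np.radians(-23.2)),np.sin(np.radians(-23.2)),0])
p=arm.observe()['position']; print('X,Z',(p-o)@ex,p[2])
A=np.linspace(0,2.4,241); P=[o+ex*(.063-.126*np.cos(a)+.004*np.sin(a))+[0,0,.0275+.126*np.sin(a)+.004*np.cos(a)] for a in A]
for n in('top','scene'):
    im=cam(n)
    for d in mark_of(n,'lid_edge')[:1]:
        e=np.linalg.norm(proj(im,P)-np.array(d['point'])*[560,420],axis=1); print(n,d['confidence'],A[e.argmin()],e.min())
E
```

```text
time: 19.3
position: [0.5435, -0.3787, 0.1313]
eef_rot: [-2.617, -1.73, 0.002]
force: [1.8, -0.4, -0.0]
opening: -0.0001
gripper_force: 0.6
X,Z 0.07133847770678065 0.13133478906167545
scene 0.94 1.41 0.3518516046440233
```

```bash
python3 -m jog '[255,0,-0.022,0.006,0,0,0,255,0,-0.041,0.014,0,0,0,255,0,-0.057,0.025,0,0,0,255,0,-0.071,0.039,0,0,0,255,0,-0.078,0.048,0,0,0]'; python3 - <<'E'
from h import *
o=np.array([.4782,-.350,0]); ex=np.array([np.cos(np.radians(-23.2)),np.sin(np.radians(-23.2)),0])
p=arm.observe()['position']; print('X,Z',(p-o)@ex,p[2])
A=np.linspace(0,2.4,241); P=[o+ex*(.063-.126*np.cos(a)+.004*np.sin(a))+[0,0,.0275+.126*np.sin(a)+.004*np.cos(a)] for a in A]
for n in('top','scene'):
    im=cam(n)
    for d in mark_of(n,'lid_edge')[:1]:
        e=np.linalg.norm(proj(im,P)-np.array(d['point'])*[560,420],axis=1); print(n,d['confidence'],A[e.argmin()],e.min())
E
```

```text
time: 20.12
position: [0.4714, -0.348, 0.0832]
eef_rot: [-2.616, -1.729, 0.003]
force: [0.0, -0.2, 1.2]
opening: -0.0001
gripper_force: 0.4
X,Z -0.007033027622587692 0.08315177007592352
scene 0.57 0.46 2.085463418136686
```

Following well, with about 1 N on the tip. Press it down to shut.

```bash
python3 -m jog '[255,0,-0.006,0.015,0,0,0,255,0,-0.010,0.027,0,0,0,255,0,-0.013,0.037,0,0,0,255,0,-0.015,0.043,0,0,0,255,0,-0.015,0.043,0,0,0]'; python3 -m jog '[255,0,0,0.003,0,0,0,255,0,0,0.003,0,0,0]'
```

```text
time: 20.95
position: [0.4573, -0.3415, 0.04]
eef_rot: [-2.615, -1.728, 0.003]
force: [0.2, -0.8, -0.6]
opening: -0.0002
gripper_force: 0.0
time: 21.2
position: [0.4578, -0.342, 0.0376]
eef_rot: [-2.616, -1.729, 0.003]
force: [-0.7, 0.2, 0.1]
opening: 0.0
gripper_force: 0.0
```

```bash
python3 -m jog '[255,0,0,0.002,0,0,0,255,0,0,0.003,0,0,0,255,0,0,0.003,0,0,0]'; python3 -m jog '[255,0,0,0.001,0,0,0,255,0,0,0.002,0,0,0,255,0,0,0.002,0,0,0]'
```

```text
time: 21.58
position: [0.4578, -0.3421, 0.0355]
eef_rot: [-2.617, -1.73, 0.003]
force: [-1.1, 1.7, 5.8]
opening: -0.0001
gripper_force: 3.1
time: 21.95
position: [0.4578, -0.3421, 0.0353]
eef_rot: [-2.617, -1.73, 0.003]
force: [-3.6, 3.1, 18.0]
opening: 0.0003
gripper_force: 9.1
```

Hard stop at 35.3 mm, which is the shut lid's top height. Back off and verify.

```bash
python3 -m jog '[255,0,0,-0.02,0,0,0,255,0,0,-0.07,0,0,0,255,0,0,-0.13,0,0,0,255,0,-0.03,-0.18,0,0,0,255,0,-0.03,-0.18,0,0,0]'; python3 - <<'E'
from h import *
o=np.array([.4782,-.350,0]); ex=np.array([np.cos(np.radians(-23.2)),np.sin(np.radians(-23.2)),0])
A=np.linspace(-.2,1.5,171); P=[o+ex*(.063-.126*np.cos(a)+.004*np.sin(a))+[0,0,.0275+.126*np.sin(a)+.004*np.cos(a)] for a in A]
for n in('wrist','top','scene'):
    im=cam(n)
    for d in mark_of(n,'lid_edge')[:2]:
        e=np.linalg.norm(proj(im,P)-np.array(d['point'])*[560,420],axis=1); print(n,d['confidence'],A[e.argmin()],e.min())
    if n!='wrist':
        for l in('tote','tote_back','tape_mid','coupling_mid','caliper_mid','phone_mid','pen','block_mid'):
            for d in mark_of(n,l)[:1]: print(n,l,round(d['confidence'],2),onplane(im,np.array(d['point'])*[560,420],0)[0,:2].round(3))
E
```

```text
time: 22.58
position: [0.4313, -0.3317, 0.2169]
eef_rot: [2.619, 1.731, -0.001]
force: [-0.2, 0.2, -1.3]
opening: 0.0
gripper_force: 0.0
wrist 0.78 -0.05000000000000002 2.95170004215798
top 0.9 -0.13 0.20990268140119997
top 0.45 -0.2 154.55843145334023
top tote 0.75 [0.583 0.172]
top tote_back 0.85 [0.588 0.298]
top tape_mid 0.6 [ 0.716 -0.105]
top coupling_mid 0.64 [ 0.783 -0.   ]
top caliper_mid 0.83 [ 0.369 -0.074]
top phone_mid 0.89 [ 0.74  -0.264]
top pen 0.52 [ 0.718 -0.188]
top block_mid 0.56 [0.243 0.258]
scene 0.95 0.03 0.4206558410062106
scene 0.71 -0.2 27.555310375923465
scene tote 0.84 [0.584 0.174]
scene tote_back 0.68 [0.763 0.016]
scene tape_mid 0.78 [ 0.702 -0.091]
scene coupling_mid 0.7 [0.763 0.018]
scene caliper_mid 0.56 [ 0.35  -0.061]
scene phone_mid 0.78 [ 0.736 -0.268]
scene pen 0.73 [ 0.729 -0.189]
scene block_mid 0.41 [0.226 0.256]
```

The lid reads shut (about 0 rad, and it came to a hard stop), the tote is where it was, and the robot touches nothing.

```bash
python3 -c "
from bench import order
print(order.hand_in())"
```

```text
the job is handed in; nothing more can be done
None
```

The block was drawn out from under the tote and set flat in its slot, the lid was swung shut to its stop, and the job was handed in at about 23 s with no result reported back; camera readings show the tote within their several-millimetre scatter of where it stood, and the other things were never approached.

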